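# Sweep the table chimes

### The job

Play a soft sweep on the table chimes: run the fingertips lightly along the row of hanging brass chimes from the longest to the shortest, so that every chime is brushed in turn and swings. Do not grip or yank the chimes or shift their stand, and leave everything else on the shelf where it is. Finish with the hand clear and the chimes hanging quietly again.

Things in the scene. Friction and masses are not known exactly. Their poses are not given: they have to be found in the camera images.
- chime_stand: Table chimes on a dark wooden stand, loose on the shelf, 1.3 to 2.1 kg. Base board 110 (x) x 300 (y) x 18 mm; two upright round posts 14 mm thick at y = +135 and -135 mm carry the mantel, from which six brass tubes hang. Origin: centre of the underside of the base; z up, x away from the robot within 0.45 rad, y along the row towards its longest chime.
- mantel_top (a point): Centre of the top of the mantel, a wooden bar 24 (x) x 300 (y) x 16 mm, its top 200 mm above the shelf; axes as the stand's. Six chimes hang on eyes in front of it (robot's side) in one straight row along y, 26 mm before the bar's middle line (x = -26 mm), 38 mm apart, from the longest at y = +95 mm to the shortest at y = -95 mm; free below and in front.
- chime1: Chime 1 of 6, the longest: smooth brass tube 18 mm thick, 140 mm long, 34 g, hanging from 8 to 148 mm below its origin. Origin: the eye it hangs from, 192 mm above the shelf; z up along the tube. Swings freely every way, can knock its neighbours; under 0.5 N moves it; let go, it is nearly still in 3 s.
- chime2: Chime 2 of 6: smooth brass tube 18 mm thick, 128 mm long, 31 g, hanging from 8 to 136 mm below its origin. Origin: the eye it hangs from, 192 mm above the shelf; z up along the tube. Swings freely every way, can knock its neighbours; under 0.5 N moves it; let go, it is nearly still in 3 s.
- chime3: Chime 3 of 6: smooth brass tube 18 mm thick, 116 mm long, 28 g, hanging from 8 to 124 mm below its origin. Origin: the eye it hangs from, 192 mm above the shelf; z up along the tube. Swings freely every way, can knock its neighbours; under 0.5 N moves it; let go, it is nearly still in 3 s.
- chime4: Chime 4 of 6: smooth brass tube 18 mm thick, 104 mm long, 25 g, hanging from 8 to 112 mm below its origin. Origin: the eye it hangs from, 192 mm above the shelf; z up along the tube. Swings freely every way, can knock its neighbours; under 0.5 N moves it; let go, it is nearly still in 3 s.
- chime5: Chime 5 of 6: smooth brass tube 18 mm thick, 92 mm long, 22 g, hanging from 8 to 100 mm below its origin. Origin: the eye it hangs from, 192 mm above the shelf; z up along the tube. Swings freely every way, can knock its neighbours; under 0.5 N moves it; let go, it is nearly still in 3 s.
- chime6: Chime 6 of 6, the shortest: smooth brass tube 18 mm thick, 80 mm long, 19 g, hanging from 8 to 88 mm below its origin. Origin: the eye it hangs from, 192 mm above the shelf; z up along the tube. Swings freely every way, can knock its neighbours; under 0.5 N moves it; let go, it is nearly still in 3 s.
- harmonica: Chrome tremolo harmonica lying flat, loose, 28 x 178 x 26 mm, long along its y. Origin: centre of its underside. To be left alone.
- shaker: Pineapple-shaped wooden shaker with a green crown, standing upright, loose, 68 mm across, about 115 mm tall. Origin: centre of its underside. To be left alone.
- capo: Steel guitar capo with lever, lying flat, loose, about 90 x 90 x 14 mm. Origin: underside of its main bar. To be left alone.
- bowl: Empty teal ceramic bowl, loose, 140 mm across, 60 mm tall. Origin: centre of its underside. To be left alone.
- phone_stand: Matte black aluminium swivel phone stand with a phone on it, loose, round base 92 mm across, about 245 mm tall with the phone; its head may be turned up to 0.8 rad. Origin: centre of its underside. To be left alone.
- wax: Round cream block of surf wax, loose, 76 mm across, 24 mm tall. Origin: centre of its underside. To be left alone.

How it is judged:
On the way, in this order (a step that is already met when the one before it is completed fails the run):
1. the fingers brush the longest chime (chime 1) and swing it (contact force between the fingers and chime1 above 0.004 N and angle between chime1's own z axis and vertical above 0.03 rad), for 0.02 s.
2. the fingers have left chime 1 and brush chime 2 and swing it (contact force between the fingers and chime2 above 0.004 N and contact force between the fingers and chime1 below 0.002 N and angle between chime2's own z axis and vertical above 0.03 rad), for 0.02 s.
3. the fingers have left chime 2 and brush chime 3 and swing it (contact force between the fingers and chime3 above 0.004 N and contact force between the fingers and chime2 below 0.002 N and angle between chime3's own z axis and vertical above 0.03 rad), for 0.02 s.
4. the fingers have left chime 3 and brush chime 4 and swing it (contact force between the fingers and chime4 above 0.004 N and contact force between the fingers and chime3 below 0.002 N and angle between chime4's own z axis and vertical above 0.03 rad), for 0.02 s.
5. the fingers have left chime 4 and brush chime 5 and swing it (contact force between the fingers and chime5 above 0.004 N and contact force between the fingers and chime4 below 0.002 N and angle between chime5's own z axis and vertical above 0.03 rad), for 0.02 s.
6. the fingers have left chime 5 and brush chime 6 and swing it (the shortest) (contact force between the fingers and chime6 above 0.004 N and contact force between the fingers and chime5 below 0.002 N and angle between chime6's own z axis and vertical above 0.03 rad), for 0.02 s.
At the end, for the whole second after the job is handed in: Every chime has been brushed by the fingers in order from the longest to the shortest; the stand stands upright within 15 mm of where it was, every chime hangs within 0.25 rad of vertical, and every other loose thing is within 20 mm of where it was (distance of each of chime1, chime6, chime_stand from where it was at the start of the episode below 0.015 m and angle between chime_stand's own z axis and vertical below 0.05 rad and angle between each of chime1, chime2, chime3, chime4, chime5, chime6's own z axis and vertical below 0.25 rad and distance of each of harmonica, shaker, capo, bowl, phone_stand, wax from where it was at the start of the episode below 0.02 m); the robot touches nothing.
It fails at once if the chimes or their stand gripped, squeezed or shoved (more than 8 N from the fingers) (contact force between the fingers and chime_stand above 8 N).
It fails at once if the chime stand lifted, tipped or shifted by more than 15 mm (distance of any of chime1, chime6, chime_stand from where it was at the start of the episode above 0.015 m or angle between chime_stand's own z axis and vertical above 0.05 rad).
It fails at once if a chime dragged so far that it leans more than 0.9 rad (52 degrees) (angle between any of chime1, chime2, chime3, chime4, chime5, chime6's own z axis and vertical above 0.9 rad).
It fails at once if another thing on the shelf lifted or moved by more than 20 mm (distance of any of harmonica, shaker, capo, bowl, phone_stand, wax from where it was at the start of the episode above 0.02 m).
It also fails if it takes over 45 s, if anything falls off the work surface, if the arm or the gripper's body presses on something with over 40 N, if the wrist force passes 120 N, or if a joint passes its speed limit or range.

### The arm

A 6-joint arm with a two-finger parallel gripper is mounted at the origin on the work surface. World frame = base frame: x ahead of the robot, y to its left, z up, the work surface at z = 0. Lengths are in m, angles in rad, forces in N, time in s.
With the tool pointing down it reaches from about 0.25 to 0.775 m from the base axis. Payload 4 kg.
Tool frame: the origin (TCP) lies on the centre line of the jaws, within the pads' length; the fingertips stand robot.tips_ahead ahead of it and the grasp point (between the pads) lies 8 mm behind it (robot.tips_ahead is the distance from the TCP to the fingertips, in m); z points along the fingers, y is the line along which they close (so a half turn about z gives the same grasp; the last joint's range is limited). The gripper opens to 94 mm and grips with 3 to 60 N. Pads are 16 mm wide; open, the fingers measure 119 mm over their backs; the gripper's body (75 mm by 177 mm) begins 78 mm behind the grasp point.
Start: joints at [-1.415, 0.087, 1.371, -0, 1.684, -0.103], TCP at [0.141, -0.532, 0.217] pointing down, gripper open.
Joint ranges: [-3.1, 3.1], [-0.76, 2.03], [0.27, 2.55], [-1.08, 4.22], [0.17, 2.65], [-2.57, 2.57]. Speed limits (rad/s): [2.79, 2.79, 3.14, 3.14, 3.14, 3.14].

### API

Orientations are given as [roll, pitch, yaw] about the fixed x, y, z axes, in that order (R = Rz(yaw) Ry(pitch) Rx(roll)).
In Python, from bench import robot, snapshot, close_job, spotter gives the robot as it stands. The module is installed in compiled form; this text tells all that it offers.
- The arm moves only by the tool servo_tool, never from a script. Its argument "commands" is one flat list of numbers, 7 for each row, row after row: the shift along the tool's x, y, z in m, then the turn, a rotation vector about the tool's x, y, z in degrees, then the finger opening in m, from 0 to 0.094. In form: [x, y, z, ax, ay, az, grip, x, y, z, ax, ay, az, grip, ...]. A call has 1 to 10 rows; each row is the pose to reach, as a shift and turn from the pose commanded when the call began, along the tool's axes at that moment; what a row does not reach only later rows make up. A row lasts 1/8 s, in which the tool goes at most 62.5 mm and 10.7 degrees, less where a joint would pass 70% of its speed; a pose out of reach is approached as far as the arm can. A call with a gripper value outside its range is refused whole. The fingers move at their own pace and stop on an object; the grip force is fixed at half the most. Time passes only in rows, so rows that repeat a pose let the fingers close. It gives the time, the measured TCP pose, the force, the opening and the grip force at its end, in the units of the state.
- robot.get_obs(): the state, without advancing time (a new reading comes with each control period).
- snapshot(name): name is "scene" or "top" or "wrist"; returns a dict with "img" (400x640x3 uint8, blue, green, red), "camera_matrix" (3x3 intrinsics, pixels), "extrinsics" (4x4, takes a point from camera to world coordinates); the wrist camera has in their place "hand_eye" (4x4, takes a point from camera to tool coordinates, whose origin is the TCP and whose axes are the flange's). Camera axes: x right, y down, z forward; pixel columns grow to the right and rows downward; lengths in m; the calibration is good to about 2 mm. The wrist camera is an equidistant fisheye: a pixel r from the principal point sees the ray r / f radians off the axis. A picture is of the moment at which its call begins: read the wrist's pose just before it. There is no depth.
- close_job(): hands the job in; it is judged then, once.
Trained networks look in a picture, given as the dict that the camera call returned (one of the last four; its "shot" number tells which), for a name from the list of things; names that differ only in an ending like _2 or _b are one class to them, and where a whole thing is asked for, a point or a joint stands for the part that bears it (a point fixed in the world has none). Each returns a list of dicts, best first, with "conf" (0 to 1); they miss things now and then, are a little off and sometimes report something else, mostly with a low value. They report only what shows in the picture. A call takes as long as a camera call.
- spotter.trace(name, picture): "region" (400x640 bool, what is visible of it) and "box" ([left, top, width, height] in pixels, round what is visible of it).
The state is a dict: "time": time; "joint_positions": joint angles; "qvel": joint speeds; "joint_torque": joint torques, N m; "tool_pos": TCP position; "ee_rot": TCP orientation; "wrist_force": force on the tool from outside, world axes, zero at the start; "wrist_torque": the same for the moment, N m; "width": finger opening in m; "finger_force": force on a finger pad.
Only numpy, scipy, OpenCV 4.12 (cv2) and the standard library are available. Lean on these libraries where they do the work, as an engineer would, in place of code of your own. Each camera call takes 0.05 s, during which the arm holds its last target. There are 200 camera calls.

## Working session

There is one attempt and no reset: what is moved stays moved. The work goes in short steps, Python scripts to look and compute and a tool call to move; the robot and the scene stay as the last step left them, time stands still between calls to the robot, and variables do not carry over. Pictures are saved under pics/ and viewed, at most 12 in all, crops included, and the job is handed in when it is done.

Besides the shell and the picture viewer there is one more tool, called after "Request:" as name(argument=value, ...) on one line, values as JSON. servo_tool: Moves the arm, as the interface text tells. Its arguments: {"type":"object","properties":{"commands":{"type":"array","items":{"type":"number"}}},"required":["commands"]}

```bash
mkdir -p pics
cat > h.py <<'E'
import numpy as np, cv2
from bench import robot, snapshot, close_job, spotter
def proj(s,P):
    E=np.linalg.inv(s["extrinsics"]); P=np.atleast_2d(P); c=P@E[:3,:3].T+E[:3,3]; p=c@np.array(s["camera_matrix"]).T
    return p[:,:2]/p[:,2:]
E
python3 - <<'E'
from h import *
o=robot.get_obs(); print(robot.tips_ahead,o["tool_pos"],o["ee_rot"],o["width"])
for n in("scene","top"):
    s=snapshot(n); cv2.imwrite(f"pics/{n}0.png",s["img"]); np.savez(f"{n}0.npz",**{k:v for k,v in s.items() if k in("img","camera_matrix","extrinsics")})
    for t in("chime_stand","mantel_top","chime1","chime2","chime3","chime4","chime5","chime6","phone_stand","shaker","bowl","harmonica"):
        for r in spotter.trace(t,s)[:1]:
            ys,xs=np.nonzero(r["region"]); print(n,t,round(r["conf"],2),r["box"],xs.mean().round(1),ys.mean().round(1))
E
```

```text
0.011 [ 0.1406376  -0.53118549  0.21535047] [-3.13950406e+00 -1.81839708e-04  2.58747349e-01] 0.09444806735797591
scene chime_stand 0.74 [293.4, 161.9, 69.0, 91.3] 328.1 210.4
scene mantel_top 0.66 [294.1, 159.7, 66.9, 93.8] 328.5 209.5
scene chime1 0.75 [290.8, 159.1, 73.0, 92.4] 328.4 209.5
scene chime2 0.75 [290.8, 159.1, 73.0, 92.4] 328.4 209.5
scene chime3 0.75 [290.8, 159.1, 73.0, 92.4] 328.4 209.5
scene chime4 0.75 [290.8, 159.1, 73.0, 92.4] 328.4 209.5
scene chime5 0.75 [290.8, 159.1, 73.0, 92.4] 328.4 209.5
scene chime6 0.75 [290.8, 159.1, 73.0, 92.4] 328.4 209.5
scene phone_stand 0.82 [400.2, 146.9, 34.6, 55.4] 417.9 176.0
scene bowl 0.72 [329.9, 175.5, 6.6, 26.2] 333.9 191.8
scene harmonica 0.55 [217.7, 191.7, 36.8, 40.7] 237.3 212.3
top chime_stand 0.87 [245.6, 177.3, 112.2, 53.7] 304.6 204.1
top mantel_top 0.75 [243.8, 181.0, 116.1, 51.5] 304.7 204.0
top chime1 0.64 [266.3, 214.1, 12.2, 8.0] 273.3 215.1
top chime2 0.64 [266.3, 214.1, 12.2, 8.0] 273.3 215.1
top chime3 0.64 [266.3, 214.1, 12.2, 8.0] 273.3 215.1
top chime4 0.64 [266.3, 214.1, 12.2, 8.0] 273.3 215.1
top chime5 0.64 [266.3, 214.1, 12.2, 8.0] 273.3 215.1
top chime6 0.64 [266.3, 214.1, 12.2, 8.0] 273.3 215.1
top phone_stand 0.65 [153.6, 139.2, 59.0, 48.3] 187.3 161.7
top shaker 0.83 [461.0, 204.3, 24.1, 25.8] 473.9 215.6
top bowl 0.72 [131.1, 220.7, 48.4, 49.7] 154.3 242.5
top harmonica 0.57 [355.8, 269.1, 56.1, 24.4] 385.3 280.7
```

Run:
```python
import cv2
a=cv2.imread("pics/scene0.png")[130:290,190:450]; b=cv2.imread("pics/top0.png")[110:310,110:510]
cv2.imwrite("pics/a.png",cv2.resize(a,(780,480),interpolation=2)); cv2.imwrite("pics/b.png",cv2.resize(b,(800,400),interpolation=2))
```

```text
(no output)
```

View pics/a.png

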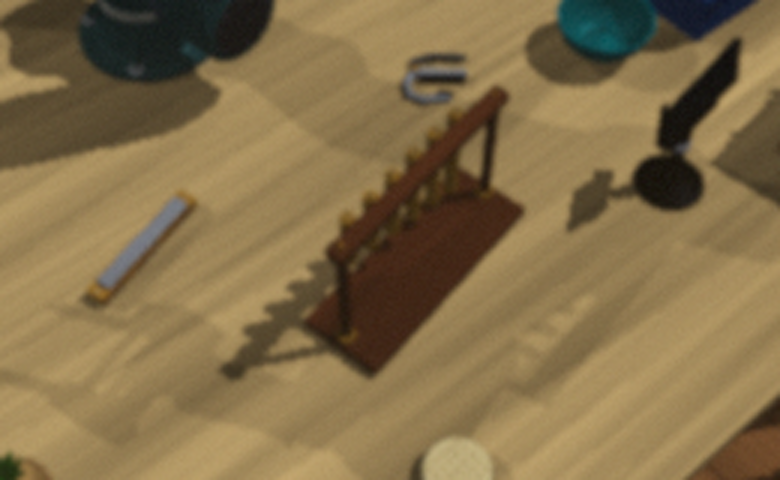

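View pics/b.png

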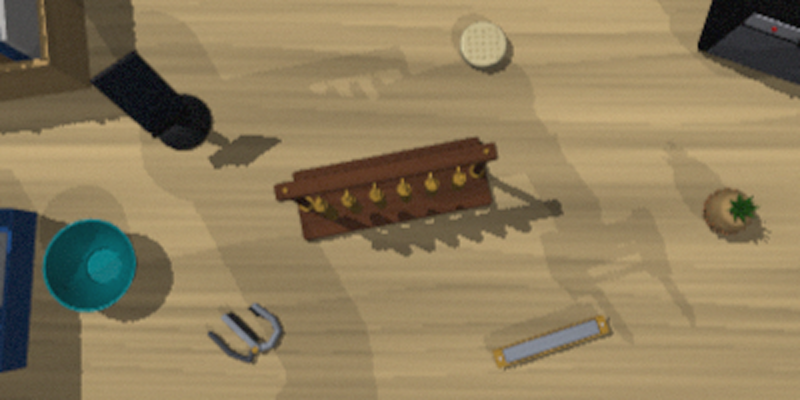

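The scene view (from the far side) shows the stand, with base corners near crop (372,376), (523,210) and (307,322). The top view shows the six brass chimes on the robot's side, from crop (321,204), the longest on the left, to (459,177). I'll fit the pose from both views and take a wrist picture as a check.

```bash
cat >> h.py <<'E'
def T(p,L):
    c,s=np.cos(p[2]),np.sin(p[2]); L=np.atleast_2d(L); return np.c_[p[0]+c*L[:,0]-s*L[:,1],p[1]+s*L[:,0]+c*L[:,1],L[:,2]+(p[3] if len(p)>3 else 0)]
E
python3 - <<'E'
from h import *
from scipy.optimize import least_squares
st=np.load("top0.npz"); ss=np.load("scene0.npz")
for s in(st,ss): print(s["extrinsics"][:3].round(3).tolist(), s["camera_matrix"][0,0])
y=[.095-.038*i for i in range(6)]
tp=np.array([(307,240),(493,205),(480,138),(293,172),(275,186),(277,199),(495,145),(497,158),(321,204),(348,199),(375,193),(404,187),(431,182),(459,177)])/2+110
tl=np.array([(-.055,.15,.018),(-.055,-.15,.018),(.055,-.15,.018),(.055,.15,.018),(.012,.15,.2),(-.012,.15,.2),(.012,-.15,.2),(-.012,-.15,.2)]+[(-.026,v,.188) for v in y])
sp=np.array([(372,374),(307,322),(523,210),(338,241),(500,92)])/3+[190,130]
sl=np.array([(.055,-.15,.018),(-.055,-.15,.018),(.055,.15,.018),(0,-.15,.2),(0,.15,.2)])
f=lambda p:np.r_[(proj(st,T(p,tl))-tp).ravel(),(proj(ss,T(p,sl))-sp).ravel()]
r=least_squares(f,[.45,0,.2,0],loss="soft_l1"); print(r.x.round(4)); e=r.fun.reshape(-1,2); e=f(r.x).reshape(-1,2); print(e.round(1).tolist())
np.save("p.npy",r.x); print(T(r.x,[(-.026,v,.192) for v in y]).round(4).tolist())
# other things from top at z approx
def gp(u,v,z):
    K=st["camera_matrix"];E=st["extrinsics"];d=E[:3,:3]@np.linalg.inv(K)@[u,v,1];return (E[:3,3]+d*(z-E[2,3])/d[2]).round(3)
for n,u,v,z in(("capo",250,330,.01),("harmL",500,357,.02),("harmR",606,325,.02),("bowl",90,265,.06),("shaker",735,208,.1),("phonebase",185,122,.01),("phonetop",125,75,.2)): print(n,gp(u/2+110,v/2+110,z))
E
```

```text
[[0.007, -0.992, 0.124, 0.422], [-1.0, -0.007, 0.004, -0.022], [-0.003, -0.124, -0.992, 1.186]] 376.34759755916224
[[0.638, 0.618, -0.459, 1.111], [0.77, -0.508, 0.386, -0.472], [0.005, -0.6, -0.8, 1.129]] 366.9411993964502
[ 0.5597  0.0273  0.1974 -0.0071]
[[-1.7, -0.2], [-0.4, -0.9], [-0.9, -1.3], [-0.7, -0.5], [-0.7, -1.2], [-0.2, 1.1], [-0.2, -1.9], [0.6, 0.4], [-0.3, 0.2], [0.2, 0.1], [0.6, 0.4], [-0.0, 0.7], [0.4, 0.6], [0.2, 0.4], [-0.0, 0.3], [-2.4, -0.1], [0.2, 0.0], [-3.1, 6.4], [0.1, -0.1]]
[[0.5156, 0.1153, 0.1849], [0.5231, 0.0781, 0.1849], [0.5305, 0.0408, 0.1849], [0.538, 0.0035, 0.1849], [0.5454, -0.0337, 0.1849], [0.5529, -0.071, 0.1849]]
capo [0.337 0.242 0.01 ]
harmL [ 0.3  -0.14  0.02]
harmR [ 0.349 -0.302  0.02 ]
bowl [0.434 0.473 0.06 ]
shaker [ 0.522 -0.473  0.1  ]
phonebase [0.662 0.357 0.01 ]
phonetop [0.687 0.38  0.2  ]
```

```bash
cat > ov.py <<'E'
from h import *
def ov(s,p,box,k,fn):
    x0,y0,w,h=box; im=cv2.resize(s["img"][y0:y0+h,x0:x0+w],None,fx=k,fy=k,interpolation=2)
    def line(L,c):
        q=((proj(s,T(p,L))-[x0,y0]+.5)*k).astype(int); cv2.polylines(im,[q],False,c,1)
    for z in(0,.018): line(np.array([(-.055,-.15,z),(.055,-.15,z),(.055,.15,z),(-.055,.15,z),(-.055,-.15,z)]),(0,255,0))
    for z in(.184,.2): line(np.array([(-.012,-.15,z),(.012,-.15,z),(.012,.15,z),(-.012,.15,z),(-.012,-.15,z)]),(255,255,0))
    for i in range(6): line(np.array([(-.026,.095-.038*i,.184),(-.026,.095-.038*i,.184-.14+.012*i)]),(255,0,255))
    cv2.imwrite(fn,im)
E
python3 - <<'E'
from ov import *
p=np.load("p.npy")
ov(np.load("scene0.npz"),p,(280,145,100,120),5,"pics/o1.png"); ov(np.load("top0.npz"),p,(230,165,150,75),5,"pics/o2.png")
a=cv2.imread("pics/o1.png");b=cv2.imread("pics/o2.png"); b=cv2.resize(b,(300*2-300+0,150)) if 0 else b
cv2.imwrite("pics/o1.png",a)
E
```

```text
(no output)
```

View pics/o1.png

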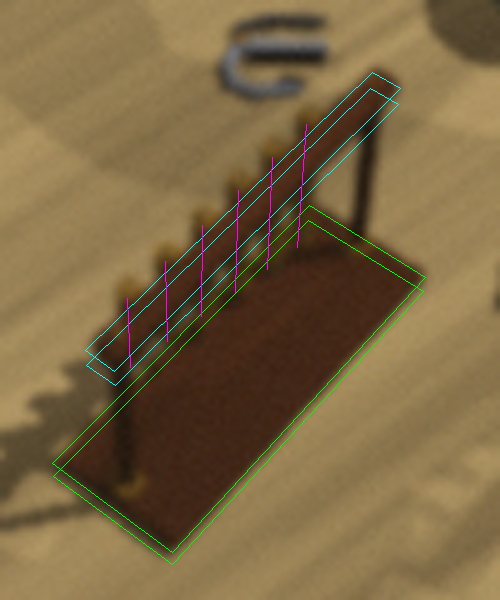

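View pics/o2.png

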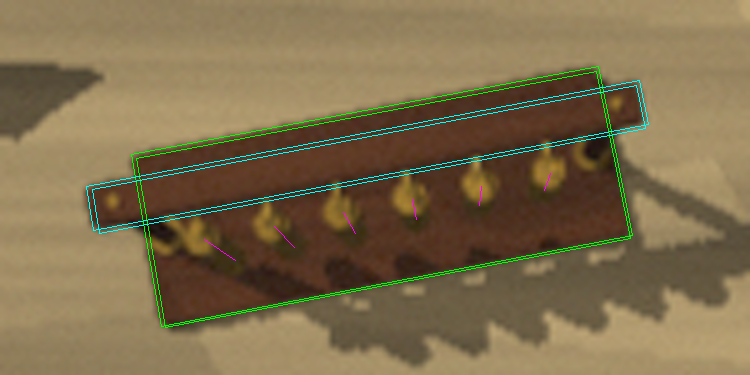

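The fit is within a few mm: yaw is about 0.2 and chime 1 is near (0.516, 0.115). The scene overlay shows the z offset is spurious, so I'll refine it close up with the wrist camera. First move: go in front of the row, tilted 45° and with fingers closed.

```bash
cat >> h.py <<'E'
from scipy.spatial.transform import Rotation as Ro
def go(p1,yaw,tilt):
    o=robot.get_obs(); R0=Ro.from_euler("xyz",o["ee_rot"]); R1=Ro.from_euler("xyz",[np.pi,0,yaw])*Ro.from_euler("y",tilt)
    d=R0.inv().apply(np.array(p1)-o["tool_pos"]); rv=np.degrees((R0.inv()*R1).as_rotvec()); print("shift",d.round(4),"rot",rv.round(2)); return d,rv
E
python3 - <<'E'
from h import *
go(T([.56,.0273,.1974],[(-.16,0,.21)])[0],.197,np.pi/4)
E
```

```text
shift [ 0.3886 -0.4429  0.0065] rot [-1.39 44.99  3.35]
```

Request:
servo_tool(commands=[0.039,-0.044,0.001,-0.1,4.5,0.3,0,0.078,-0.089,0.001,-0.3,9,0.7,0,0.117,-0.133,0.002,-0.4,13.5,1,0,0.155,-0.177,0.003,-0.6,18,1.3,0,0.194,-0.221,0.003,-0.7,22.5,1.7,0,0.233,-0.266,0.004,-0.8,27,2,0,0.272,-0.31,0.005,-1,31.5,2.3,0,0.311,-0.354,0.005,-1.1,36,2.7,0,0.35,-0.399,0.006,-1.3,40.5,3,0,0.389,-0.443,0.0065,-1.4,45,3.35,0])

```text
time: 2.55
tool_pos: [0.4295, -0.0148, 0.2081]
ee_rot: [-3.13, -0.769, 0.194]
wrist_force: [0.7, -1.1, -0.9]
width: 0.0008
finger_force: 0.0
```

Request:
servo_tool(commands=[0,0,0,0,0,0,0,0,0,0,0,0,0,0,0,0,0,0,0,0,0])

```text
time: 2.92
tool_pos: [0.4286, -0.0178, 0.209]
ee_rot: [-3.132, -0.767, 0.194]
wrist_force: [0.4, 0.3, -0.2]
width: 0.0
finger_force: 0.0
```

Run:
```python
from h import *
o=robot.get_obs(); print(o["time"],o["tool_pos"],o["ee_rot"],o["width"],o["joint_positions"],o["wrist_force"])
s=snapshot("wrist"); cv2.imwrite("pics/w1.png",s["img"]); print(s["camera_matrix"],s["hand_eye"])
np.savez("w1.npz",img=s["img"],K=s["camera_matrix"],he=s["hand_eye"],p=o["tool_pos"],r=o["ee_rot"])
for r in spotter.trace("chime1",s): print(r["conf"],r["box"])
go(T([.56,.0273,.1974],[(-.16,0,.21)])[0],.197,np.pi/4)
```

```text
2.925 [ 0.42863736 -0.01779281  0.20900076] [-3.13205066 -0.76650184  0.19402308] 2.6950462973559532e-05 [-0.59766839 -0.75614436  2.17835213  0.56820145  1.19326826  0.70620435] [ 0.39638218  0.28587672 -0.15116007]
[[309.70691629   0.         322.36723149]
 [  0.         309.70691629 198.76595981]
 [  0.           0.           1.        ]] [[-3.00096327e-04 -9.71233401e-01 -2.38129357e-01  6.85248864e-02]
 [ 9.99999954e-01 -3.02258004e-04 -2.74356933e-05 -7.86416418e-04]
 [-4.53300423e-05 -2.38129354e-01  9.71233447e-01 -1.68546334e-01]
 [ 0.00000000e+00  0.00000000e+00  0.00000000e+00  1.00000000e+00]]
0.92 [265.6, 124.4, 32.2, 82.4]
0.9 [351.0, 122.8, 28.3, 70.1]
0.74 [387.3, 124.9, 36.3, 60.0]
0.69 [310.1, 123.8, 22.8, 74.9]
0.65 [227.2, 124.5, 39.6, 88.0]
0.62 [186.2, 131.0, 51.6, 83.9]
shift [-0.0153 -0.0189 -0.0161] rot [-0.4   1.09 -0.19]
```

View pics/w1.png

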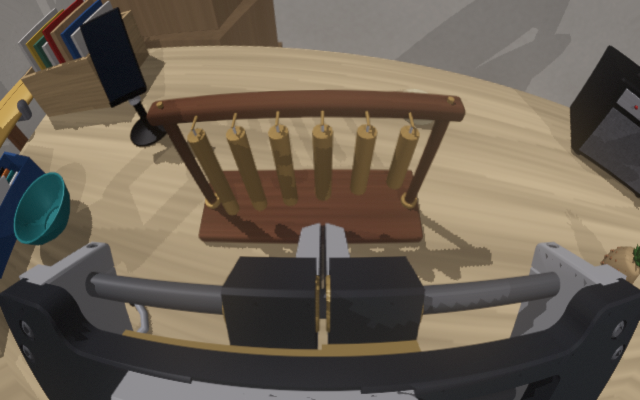

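The wrist picture shows all six tubes clearly. Their tops run from (197,133) for the longest to (410,132), the mantel post caps are at (159,103) and (455,99), and the base's front corners are at (201,239) and (422,240). The closed fingertips are at (322,225). I'll refit from the wrist and top views together.

```bash
cat >> h.py <<'E'
def wproj(w,P):
    R=Ro.from_euler("xyz",w["r"]).as_matrix(); q=(np.atleast_2d(P)-w["p"])@R; H=w["he"]; c=(q-H[:3,3])@H[:3,:3]; K=w["K"]
    n=np.linalg.norm(c[:,:2],axis=1); th=np.arctan2(n,c[:,2]); return c[:,:2]/n[:,None]*th[:,None]*K[0,0]+[K[0,2],K[1,2]]
def shot(fn):
    o=robot.get_obs(); s=snapshot("wrist"); w=dict(img=s["img"],K=s["camera_matrix"],he=s["hand_eye"],p=o["tool_pos"],r=o["ee_rot"]); cv2.imwrite(fn,s["img"]); return w,o
E
python3 - <<'E'
from h import *
from scipy.optimize import least_squares
w=dict(np.load("w1.npz")); st=np.load("top0.npz"); y=[.095-.038*i for i in range(6)]
wp=np.array([(197,133),(236,131),(278,131),(322,130),(367,130),(410,132),(159,103),(455,99),(211,203),(409,201),(201,239),(422,240)])
wl=np.array([(-.026,v,.184) for v in y]+[(0,.135,.2),(0,-.135,.2),(0,.135,.02),(0,-.135,.02),(-.055,.15,.002),(-.055,-.15,.002)])
tp=np.array([(112,200),(616,103),(163,326),(632,237),(598,67),(134,154)])/5+[229.5,164.5]
tl=np.array([(0,.135,.2),(0,-.135,.2),(-.055,.15,.009),(-.055,-.15,.009),(.055,-.15,.018),(.055,.15,.018)])
for use in("w","t","wt"):
    f=lambda p:np.r_[(wproj(w,T(p,wl))-wp).ravel()*("w" in use),(proj(st,T(p,tl))-tp).ravel()*("t" in use)]
    r=least_squares(f,[.55,.02,.2,0] if use!="t" else [.55,.02,.2],loss="soft_l1"); print(use,r.x.round(4)); e=f(r.x).reshape(-1,2)
    print(e.round(1).tolist())
np.save("p.npy",r.x)
print(wproj(w,w["p"]+Ro.from_euler("xyz",w["r"]).apply([[-.008,0,.011],[.008,0,.011],[0,.0125,.011],[0,-.0125,.011]])).round(0).tolist())
E
```

```text
w [0.5596 0.0286 0.1922 0.0019]
[[-1.7, 0.1], [-1.0, 0.1], [-0.1, -1.2], [0.8, -0.6], [0.7, -0.1], [1.0, -0.6], [1.3, 1.5], [-3.8, 1.9], [1.8, -3.5], [0.0, -0.8], [-0.7, 1.7], [-0.7, 2.6], [0.0, -0.0], [-0.0, 0.0], [-0.0, -0.0], [-0.0, 0.0], [-0.0, -0.0], [-0.0, -0.0]]
t [0.5598 0.0275 0.1957]
[[0.0, 0.0], [0.0, 0.0], [0.0, 0.0], [0.0, 0.0], [0.0, 0.0], [0.0, 0.0], [0.0, 0.0], [-0.0, 0.0], [0.0, -0.0], [0.0, -0.0], [0.0, 0.0], [-0.0, 0.0], [0.6, 0.2], [0.2, 0.6], [-0.3, 0.0], [0.0, -0.1], [0.2, -0.6], [-0.9, -0.2]]
wt [0.5595 0.0285 0.1932 0.002 ]
[[-1.6, 0.2], [-0.9, 0.2], [0.1, -1.2], [0.9, -0.6], [0.9, -0.1], [1.1, -0.7], [1.3, 1.6], [-3.7, 1.9], [1.8, -3.4], [0.1, -0.8], [-0.6, 1.8], [-0.6, 2.5], [0.1, 0.1], [-0.1, 0.7], [-0.8, -0.0], [-0.2, 0.0], [-0.0, -0.5], [-1.3, -0.3]]
[[324.0, 249.0], [324.0, 225.0], [344.0, 237.0], [303.0, 237.0]]
```

Run:
```python
from h import *
P=[.5596,.028,.1945]
go(T(P,[(-.10,.138,.138)])[0],.1945,np.radians(40))
```

```text
shift [-0.0224 -0.1573  0.0784] rot [-0.51 -3.91 -0.06]
```

Request:
servo_tool(commands=[-0.005,-0.03,0.015,-0.1,-0.8,0,0,-0.01,-0.06,0.03,-0.2,-1.6,0,0,-0.014,-0.09,0.045,-0.3,-2.4,0,0,-0.018,-0.12,0.06,-0.4,-3.1,0,0,-0.022,-0.157,0.078,-0.5,-3.9,0,0,-0.022,-0.157,0.078,-0.5,-3.9,0,0,-0.022,-0.157,0.078,-0.5,-3.9,0,0])

```text
time: 3.9
tool_pos: [0.4345, 0.1451, 0.1384]
ee_rot: [-3.14, -0.698, 0.196]
wrist_force: [0.1, -0.3, 0.3]
width: 0.0007
finger_force: 0.0
```

Run:
```python
from h import *
P=[.5596,.028,.1945]; print(robot.get_obs()["joint_positions"].round(3))
go(T(P,[(-.10,.138,.138)])[0],.1945,np.radians(40))
go(T(P,[(-.044,.138,.138)])[0],.1945,np.radians(40))
```

```text
[ 0.198 -0.615  2.226  0.     0.833  1.573]
shift [-0.0001  0.0011  0.0004] rot [-0.15  0.01  0.06]
shift [0.0428 0.0012 0.0364] rot [-0.15  0.01  0.06]
```

Request:
servo_tool(commands=[0.014,0.001,0.012,0,0,0,0,0.028,0.001,0.024,0,0,0,0,0.038,0.001,0.032,0,0,0,0,0.0428,0.001,0.0364,0,0,0,0,0.0428,0.001,0.0364,0,0,0,0,0.0428,0.001,0.0364,0,0,0,0])

```text
time: 4.65
tool_pos: [0.489, 0.156, 0.1378]
ee_rot: [-3.14, -0.698, 0.197]
wrist_force: [0.1, 0.3, -0.3]
width: 0.0004
finger_force: 0.0
```

Run:
```python
from h import *
w,o=shot("pics/w2.png"); np.savez("w2.npz",**w)
P=[.5596,.028,.1945]
go(T(P,[(-.044,.138,.138)])[0],.1945,np.radians(40))
im=w["img"].copy()
for i in range(6):
    L=np.array([(-.026,.095-.038*i,.184),(-.026,.095-.038*i,.184-.14+.012*i)]); cv2.polylines(im,[wproj(w,T(P,L)).astype(int)],False,(255,0,255),1)
cv2.imwrite("pics/w2o.png",im)
```

```text
shift [0.0005 0.0016 0.0002] rot [-0.23 -0.    0.14]
```

View pics/w2o.png

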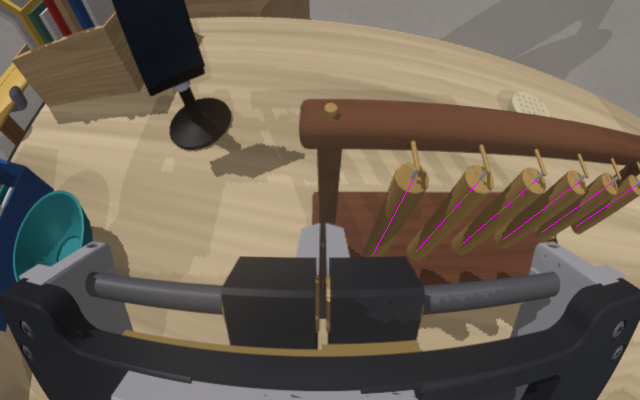

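The picture shows the fingertips at (322,230), left of chime 1, whose tube runs from (410,178) to (375,255). The model lines lie on the tubes. I'll start the sweep slowly and check chime 1.

Request:
servo_tool(commands=[0,0.004,0,0,0,0,0,0,0.008,0,0,0,0,0,0,0.012,0,0,0,0,0,0,0.016,0,0,0,0,0,0,0.019,0,0,0,0,0,0,0.022,0,0,0,0,0,0,0.025,0,0,0,0,0,0,0.028,0,0,0,0,0,0,0.031,0,0,0,0,0,0,0.034,0,0,0,0,0])

```text
time: 5.95
tool_pos: [0.4959, 0.1235, 0.1377]
ee_rot: [-3.14, -0.698, 0.199]
wrist_force: [-0.2, 0.4, -0.1]
width: 0.0005
finger_force: 0.0
```

```bash
cat > chk.py <<'E'
from h import *
import sys
k=sys.argv[1]
w,o=shot(f"pics/{k}.png"); P=[.5596,.028,.1945]; im=w["img"].copy()
for i in range(6):
    L=np.array([(-.026,.095-.038*i,.184),(-.026,.095-.038*i,.184-.14+.012*i)]); cv2.polylines(im,[wproj(w,T(P,L)).astype(int)],False,(255,0,255),1)
im=cv2.resize(im[60:300,160:480],None,fx=2.4,fy=2.4,interpolation=2); cv2.imwrite(f"pics/{k}o.png",im)
d=o["tool_pos"]-[P[0],P[1],0]; c,s=np.cos(P[2]),np.sin(P[2]); print(o["time"],"local",(c*d[0]+s*d[1]).round(4),(-s*d[0]+c*d[1]).round(4),o["tool_pos"][2].round(4),o["ee_rot"].round(3),o["wrist_force"].round(2))
E
python3 chk.py c1
```

```text
5.95 local -0.044 0.106 0.1377 [-3.14  -0.698  0.199] [-0.17  0.41 -0.06]
```

View pics/c1o.png

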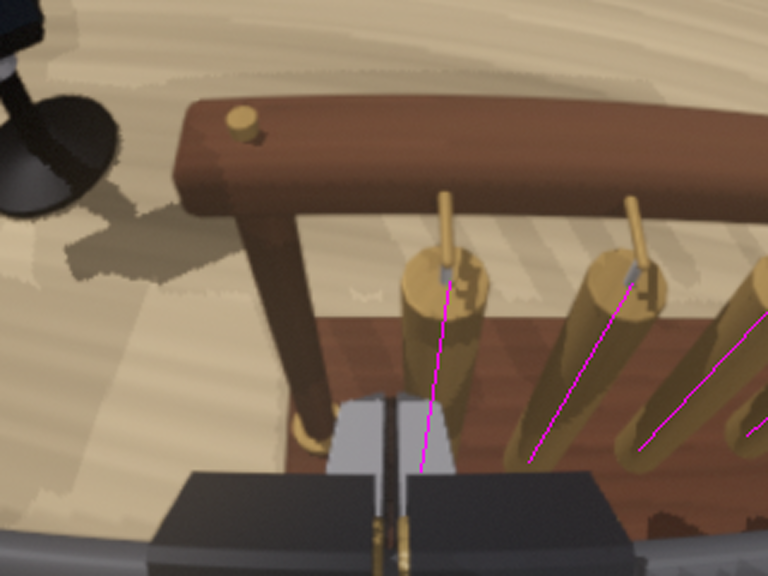

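Chime 1 is being brushed: its foot is pushed to about crop (450,440), off the plumb line that ends at (420,475), while chime 2 still hangs plumb. Continuing the sweep.

Request:
servo_tool(commands=[0,0.003,0,0,0,0,0,0,0.006,0,0,0,0,0,0,0.009,0,0,0,0,0,0,0.012,0,0,0,0,0,0,0.015,0,0,0,0,0,0,0.018,0,0,0,0,0,0,0.021,0,0,0,0,0,0,0.024,0,0,0,0,0,0,0.027,0,0,0,0,0,0,0.03,0,0,0,0,0])

```text
time: 7.25
tool_pos: [0.5019, 0.0941, 0.1376]
ee_rot: [-3.139, -0.698, 0.199]
wrist_force: [0.0, 0.1, -0.1]
width: 0.0005
finger_force: 0.0
```

```bash
python3 chk.py c2
```

```text
7.25 local -0.0439 0.076 0.1376 [-3.139 -0.698  0.199] [ 0.02  0.11 -0.13]
```

View pics/c2o.png

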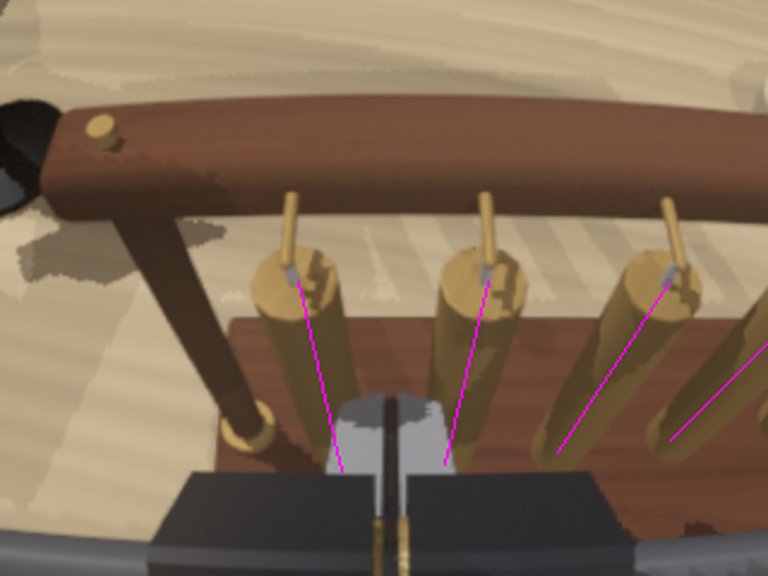

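Chime 1 has swung back to plumb, and the fingertips at (390,430) are just reaching chime 2. In c1 chime 1's sideways lean measured about 0.057 rad. Continuing with a hair more depth.

Request:
servo_tool(commands=[0.0004,0.003,0.0003,0,0,0,0,0.0004,0.006,0.0003,0,0,0,0,0.0004,0.009,0.0003,0,0,0,0,0.0004,0.012,0.0003,0,0,0,0,0.0004,0.015,0.0003,0,0,0,0,0.0004,0.018,0.0003,0,0,0,0,0.0004,0.021,0.0003,0,0,0,0,0.0004,0.024,0.0003,0,0,0,0,0.0004,0.027,0.0003,0,0,0,0,0.0004,0.03,0.0003,0,0,0,0])

```text
time: 8.55
tool_pos: [0.5083, 0.0647, 0.1376]
ee_rot: [-3.14, -0.698, 0.199]
wrist_force: [0.2, -0.5, -0.1]
width: 0.0005
finger_force: 0.0
```

Request:
servo_tool(commands=[0,0.003,0,0,0,0,0,0,0.006,0,0,0,0,0,0,0.009,0,0,0,0,0,0,0.012,0,0,0,0,0,0,0.015,0,0,0,0,0,0,0.018,0,0,0,0,0,0,0.021,0,0,0,0,0,0,0.024,0,0,0,0,0,0,0.027,0,0,0,0,0,0,0.03,0,0,0,0,0])

```text
time: 9.8
tool_pos: [0.5143, 0.0353, 0.1376]
ee_rot: [-3.14, -0.698, 0.199]
wrist_force: [-1.4, 0.3, -0.8]
width: 0.0002
finger_force: 0.0
```

```bash
python3 chk.py c3
```

```text
9.8 local -0.0431 0.016 0.1376 [-3.14  -0.698  0.199] [-1.43  0.26 -0.77]
```

View pics/c3o.png

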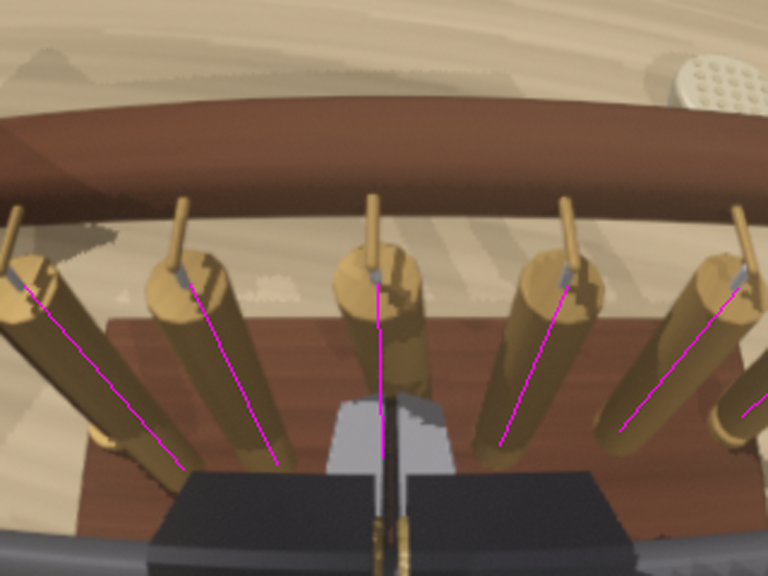

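Chime 3 leans under the fingertips at crop (390,400), chimes 1, 2, 4 and 5 hang plumb, and the stand hasn't moved. Continuing.

Request:
servo_tool(commands=[-0.0003,0.003,-0.0003,0,0,0,0,-0.0003,0.006,-0.0003,0,0,0,0,-0.0003,0.009,-0.0003,0,0,0,0,-0.0003,0.012,-0.0003,0,0,0,0,-0.0003,0.015,-0.0003,0,0,0,0,-0.0003,0.018,-0.0003,0,0,0,0,-0.0003,0.021,-0.0003,0,0,0,0,-0.0003,0.024,-0.0003,0,0,0,0,-0.0003,0.027,-0.0003,0,0,0,0,-0.0003,0.03,-0.0003,0,0,0,0])

```text
time: 11.1
tool_pos: [0.5198, 0.0059, 0.1375]
ee_rot: [-3.14, -0.698, 0.199]
wrist_force: [-0.2, -0.8, 1.0]
width: 0.0007
finger_force: 0.0
```

Request:
servo_tool(commands=[0,0.003,0,0,0,0,0,0,0.006,0,0,0,0,0,0,0.009,0,0,0,0,0,0,0.012,0,0,0,0,0,0,0.015,0,0,0,0,0,0,0.018,0,0,0,0,0,0,0.021,0,0,0,0,0,0,0.024,0,0,0,0,0,0,0.027,0,0,0,0,0,0,0.03,0,0,0,0,0])

```text
time: 12.35
tool_pos: [0.5258, -0.0235, 0.1375]
ee_rot: [-3.14, -0.698, 0.199]
wrist_force: [0.0, 0.8, -0.3]
width: 0.0004
finger_force: 0.0
```

Request:
servo_tool(commands=[0,0.003,0,0,0,0,0,0,0.006,0,0,0,0,0,0,0.009,0,0,0,0,0,0,0.012,0,0,0,0,0,0,0.015,0,0,0,0,0,0,0.018,0,0,0,0,0,0,0.021,0,0,0,0,0,0,0.024,0,0,0,0,0,0,0.027,0,0,0,0,0,0,0.03,0,0,0,0,0])

```text
time: 13.6
tool_pos: [0.5317, -0.0529, 0.1375]
ee_rot: [-3.139, -0.698, 0.199]
wrist_force: [-0.5, 0.6, -0.5]
width: 0.0008
finger_force: 0.0
```

Request:
servo_tool(commands=[0,0.003,0,0,0,0,0,0,0.006,0,0,0,0,0,0,0.009,0,0,0,0,0,0,0.012,0,0,0,0,0,0,0.015,0,0,0,0,0])

```text
time: 14.22
tool_pos: [0.5347, -0.0676, 0.1374]
ee_rot: [-3.139, -0.698, 0.199]
wrist_force: [0.5, -0.6, 0.1]
width: 0.0006
finger_force: 0.0
```

```bash
python3 chk.py c4
```

```text
14.225 local -0.0429 -0.089 0.1374 [-3.139 -0.698  0.199] [ 0.49 -0.63  0.05]
```

View pics/c4o.png

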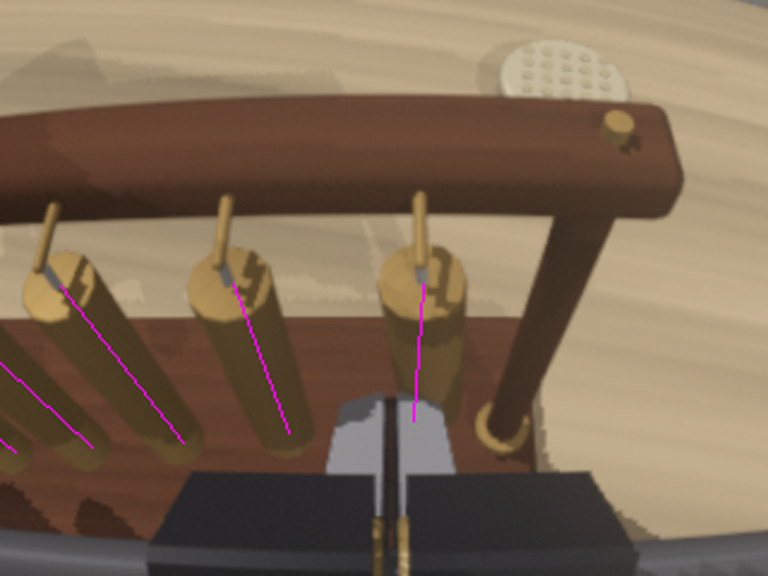

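Chime 6 leans under the fingertips: its foot is at (440,410), against the plumb end at (413,420). Chimes 4 and 5 hang straight again. I'll sweep past it, then back off.

Request:
servo_tool(commands=[0,0.003,0,0,0,0,0,0,0.006,0,0,0,0,0,0,0.009,0,0,0,0,0,0,0.012,0,0,0,0,0,0,0.015,0,0,0,0,0,0,0.018,0,0,0,0,0,0,0.021,0,0,0,0,0,0,0.025,0,0,0,0,0,0,0.03,0,0,0,0,0,0,0.035,0,0,0,0,0])

```text
time: 15.52
tool_pos: [0.5417, -0.1021, 0.1374]
ee_rot: [-3.14, -0.698, 0.199]
wrist_force: [0.1, -0.2, 0.1]
width: 0.0005
finger_force: 0.0
```

Request:
servo_tool(commands=[-0.008,0,-0.006,0,0,0,0,-0.023,0,-0.019,0,0,0,0,-0.038,0,-0.032,0,0,0,0,-0.038,0,-0.052,0,0,0,0,-0.038,0,-0.072,0,0,0,0,-0.038,0,-0.09,0,0,0,0,-0.038,0,-0.09,0,0,0,0,-0.038,0,-0.09,0,0,0,0])

```text
time: 16.52
tool_pos: [0.4562, -0.1189, 0.1812]
ee_rot: [-3.139, -0.698, 0.198]
wrist_force: [0.1, -0.6, -0.6]
width: 0.0001
finger_force: 0.0
```

Request:
servo_tool(commands=[0,0,0,0,0,0,0,0,0,0,0,0,0,0,0,0,0,0,0,0,0,0,0,0,0,0,0,0,0,0,0,0,0,0,0,0,0,0,0,0,0,0,0,0,0,0,0,0,0,0,0,0,0,0,0,0,0,0,0,0,0,0,0,0,0,0,0,0,0,0])

```text
time: 17.77
tool_pos: [0.4564, -0.1191, 0.1819]
ee_rot: [-3.14, -0.698, 0.199]
wrist_force: [1.2, -0.6, -0.2]
width: 0.0003
finger_force: 0.0
```

Request:
servo_tool(commands=[0,0,0,0,0,0,0,0,0,0,0,0,0,0,0,0,0,0,0,0,0,0,0,0,0,0,0,0,0,0,0,0,0,0,0,0,0,0,0,0,0,0,0,0,0,0,0,0,0,0,0,0,0,0,0,0,0,0,0,0,0,0,0,0,0,0,0,0,0,0])

```text
time: 19.02
tool_pos: [0.4564, -0.1191, 0.1819]
ee_rot: [-3.14, -0.698, 0.199]
wrist_force: [-0.1, -0.3, 0.8]
width: 0.0007
finger_force: 0.0
```

Run:
```python
from h import *
w,o=shot("pics/end.png"); P=[.5596,.028,.1945]; im=w["img"].copy()
for i in range(6):
    L=np.array([(-.026,.095-.038*i,.184),(-.026,.095-.038*i,.184-.14+.012*i)]); cv2.polylines(im,[wproj(w,T(P,L)).astype(int)],False,(255,0,255),1)
cv2.imwrite("pics/endo.png",im); print(o["time"],o["tool_pos"],o["wrist_force"])
```

```text
19.025 [ 0.45641887 -0.11907861  0.18191769] [-0.14726605 -0.33083667  0.78506646]
```

View pics/endo.png

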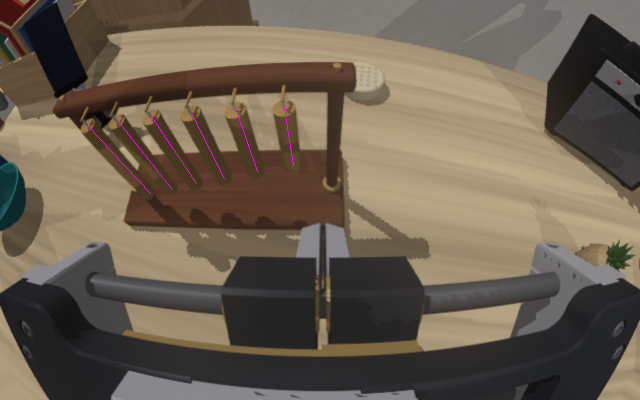

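All six chimes hang plumb on the model lines, the stand is where it was and the hand is clear. Handing in.

```bash
python3 -c "
from h import *
print(close_job())"
```

```text
the job is handed in; nothing more can be done
None
```

I swept the fingertips along all six chimes in one slow pass, longest to shortest, and handed the job in at about 19 s. Pictures caught chimes 1, 3 and 6 leaning under the fingers but not 2, 4 and 5; at the end all six hung plumb, the stand had not moved and the hand was clear. `close_job` returned no verdict.

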